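# Proof-pull a glued case handle with the hanging scale

## Robot

A 6-joint arm with a two-finger parallel gripper is mounted at the origin on the work surface. World frame = base frame: x ahead of the robot, y to its left, z up, the work surface at z = 0. Lengths are in m, angles in rad, forces in N, time in s.
With the tool pointing down it reaches from about 0.325 to 0.925 m from the base axis. Payload 3.1 kg.
Tool frame: the origin (TCP) lies on the centre line of the jaws, within the pads' length; the fingertips stand 8 mm ahead of it and the grasp point (between the pads) lies 11 mm behind it; z points along the fingers, y is the direction in which the jaws open and shut (so a half turn about z gives the same grasp; the last joint's range is limited). The gripper opens to 85 mm and grips with 20 to 120 N. Pads are 22 mm wide; open, the fingers measure 114 mm over their backs; the gripper's body (76 mm by 85 mm) begins 54 mm behind the grasp point. The pads swing forward as they close: fully open they stand 13 mm farther back than shut.
Start: joints at [1.096, 0.217, 1.613, -0, 1.311, -0.112], TCP at [0.222, 0.584, 0.239] pointing down, gripper open.
Joint ranges: [-2.75, 2.75], [-0.78, 2.1], [0.31, 2.55], [-1.13, 4.27], [0.13, 2.63], [-2.58, 2.58]. Speed limits (rad/s): [2.79, 2.79, 3.14, 3.14, 3.14, 3.14].

## Interface

Orientations are given as a unit quaternion [w, x, y, z].
In Python, from bench import robot, hand, planner, grab_frame, get_calibration gives the robot as it stands. The module is installed in compiled form; this text tells all that it offers. Calls block until the motion is done:
- robot.move_to(position, orientation): joint-space move of the TCP to a pose.
- robot.move_linear(position, rotation=None, velocity=0.15): straight line of the TCP; rotation=None keeps the orientation; velocity is the mean speed in m/s.
- robot.move_j(angles): joint-space move.
- hand.set_gripper(opening): opening from 0.0 (shut) to 1.0 (fully open); the grip force is fixed at half the most; returns when the fingers have stopped.
- robot.dwell(seconds).
- planner.solve_ik(position, orientation): joint angles nearest the present ones, or None.
- robot.sense(): the state.
- grab_frame(name): name is "scene" or "top"; returns the picture (400x640x3 uint8, red, green, blue); there is no depth.
- get_calibration(name): a dict with "fx", "fy", "cx", "cy" (pixels), "distortion" ([k1, k2, p1, p2, k3] as OpenCV has them; the pictures are not rectified), "world_from_camera" (4x4, takes a point from camera to world coordinates). Camera axes: x right, y down, z forward; pixel columns grow to the right and rows downward; lengths in m; the calibration is good to about 2 mm. A picture is of the moment at which its call begins. get_calibration takes no time and is no camera call.
A pose or a line that the arm cannot do raises robot.PlanningError and nothing moves.
- robot.close_job(): hands the job in, once; it reports no verdict.
The state is a dict: "time_s": time; "joint_positions": joint angles; "joint_velocities": joint speeds; "joint_efforts": joint torques, N m; "eef_pos": TCP position; "eef_rot": TCP orientation; "ft_force": force on the tool from outside, world axes, zero at the start; "wrist_torque": the same for the moment, N m; "finger_gap": opening from 0.0 (shut) to 1.0 (fully open).
Only numpy, scipy, OpenCV 4.12 (cv2) and the standard library are available. Lean on these libraries where they do the work, as an engineer would, in place of code of your own. Each camera call takes 0.05 s, during which the arm holds its last target.

## Task

A new bow handle has been glued to the lid of the grey parts case: prove that it holds by hooking the hanging scale (now in the tall narrow bin) under the bow, pulling straight up to 15 newtons, never past 20, and keeping the pull steady there for about two seconds. Then take the scale off and hang it up by its cross-grip on the tool carousel's one empty double hook, with the carousel turned so that this hook faces the robot. Leave the case and the other things on the bench where they stand.

Things in the scene. Friction and masses are not known exactly. Their poses are not given: they have to be found in the camera images.
- scale: Hanging spring scale, 270 g, hanging upright by its cross-grip on the holder's two side walls. Origin at the centre of the cross-grip, a flat-faced grey bar 120 mm along y, 20 x 20 mm in section: pinch it in the middle from above, across x. Below: neck 14 mm thick to 32 mm under the origin, aluminium tube 34 mm thick to 92 mm, then a sliding rod with a hook, ending 143 mm under it
- hook_mouth (a point): point in the mouth of the scale's open hook, at rest 3 mm in x and -111 mm in z from the scale's origin, axes as the scale. The hook (wire 7 mm thick, in the x-z plane) opens to the scale's +x, away from the robot at the start: a bar comes in level from +x over the tip, whose top is 19 mm outwards (+x) of the scale's axis and 10 mm lower than this point
- hook_bottom (a point): inside bottom of the scale's hook, at rest 135.5 mm under the scale's origin, where a bar comes to lie once the scale is raised; the hook's own underside is 7 mm lower, its back 22 mm to -x
- scale_hook (a joint): how far the scale's rod and hook are pulled out of the tube, m: 0 at rest, stop at 0.044. The spring gives 500 N per metre: 0.010 = 5 N, 0.030 = 15 N, 0.040 = 20 N. Black rings on the white rod mark every 5 N (10 mm) as they leave the tube; the broad one is 15 N
- holder: tall narrow tan bin, fixed, 170 mm along its x, 84 mm wide, 150 mm high at the sides and back, front wall (to -x) 55 mm high. Origin at the centre of its underside. The scale's cross-grip rests across its side walls near the middle
- case: grey parts case full of hardware, 3 to 4.3 kg, loose on the bench, 150 mm along its x, 180 mm along its y, lid top at 70 mm. Origin at the centre of its underside, z up
- case_handle (a point): centre of the straight bar of the steel bow handle glued to the case's lid: 9 mm thick, 84 mm along the case's y, 42 mm above the lid (112 mm above the bench), open beneath, through along x. Its legs slope out to feet 56 mm either side of the centre. Axes as the case
- carousel: bench-top tool carousel, fixed: round foot of 105 mm radius, post in its centre, turning head with four double-prong hooks at right angles, reaching 147 mm from the axis. A mallet (top 248 mm above the bench), a steel scoop and a hammer hang on three of them and turn with the head; one is empty. Origin at the centre of its underside
- carousel_head (a joint): angle of the carousel's head, rad: 0 = the empty hook points to the robot's side (-x), positive = anticlockwise seen from above (at +1.57 it points to -y). Turns from -3.1 to 3.1 with light friction (0.06 N m) and stays where it is left
- free_hook (a point): where the centre of the scale's cross-grip belongs on the empty hook: 110 mm from the axis, 204 mm above the bench. x points in to the post, y along the hung cross-grip. Two level prongs 8 mm thick run along x at y = 32 and -32 mm, tops 10 mm under this point; from 28 mm out they turn up to tips 8 mm above it; a plate closes them 78 mm in. The tube hangs between the prongs
- turn_grip (a point): centre of the black turning grip on top of the carousel's head, on its axis, 282 mm above the bench: an upright wing 64 mm long along this point's x (the empty hook's line), 20 mm wide along its y, 32 mm high (264 to 296 mm above the bench)
- tape_roll: bystander: roll of packing tape lying flat, 100 mm across, 48 mm high
- screwdriver: bystander: screwdriver, 200 mm long, lying
- wrench: bystander: spanner, 180 mm long, lying
- glue_bottle: bystander: white bottle, 52 mm across, 130 mm high
- small_bin: bystander: small red hopper bin, 130 by 105 by 70 mm
- carton: bystander: small carton, 80 by 100 by 70 mm
Mind the look-alikes: they are no part of the job. Leave any red or turquoise look-alike of the scale alone.

How it is judged:
By the outcome, as a careful person would: the job done as asked, in the order asked, and still so for the second after the job is handed in, with the robot touching nothing.
It also fails if it takes over 69 s, if anything falls off the work surface, if the arm or the gripper's body presses on something with over 40 N, if the wrist force passes 120 N, or if a joint passes its speed limit or range.

## Working session

There is one attempt and no reset: what is moved stays moved. The work goes in short steps, each a Python script; the robot and the scene stay as the last script left them, time stands still between calls to the robot, and variables do not carry over. Pictures are saved under pics/ and viewed, and the job is handed in when it is done.

```bash
mkdir -p pics; ls
python3 - <<'E'
from bench import robot, grab_frame, get_calibration
import cv2
for n in("scene","top"):
    im=grab_frame(n); cv2.imwrite(f"pics/{n}0.png",im[:,:,::-1]); c=get_calibration(n); print(n,c)
print(robot.sense())
E
```

```text
pics
scene {'fx': 455.97295598105404, 'fy': 455.97295598105404, 'cx': 324.66029208006654, 'cy': 199.63303218593413, 'distortion': array([-0.09827072,  0.        ,  0.        ,  0.        ,  0.        ]), 'world_from_camera': array([[ 0.47670431,  0.76292253, -0.43669465,  1.12517458],
       [ 0.87897738, -0.40671998,  0.24895306, -0.28833693],
       [ 0.01231946, -0.50252171, -0.86447681,  1.37159143],
       [ 0.        ,  0.        ,  0.        ,  1.        ]])}
top {'fx': 518.7303482177281, 'fy': 518.7303482177281, 'cx': 325.2023435327025, 'cy': 199.80992352830964, 'distortion': array([-0.10807379,  0.        ,  0.        ,  0.        ,  0.        ]), 'world_from_camera': array([[-2.92592009e-02, -9.92927799e-01,  1.15057743e-01,
         3.59187583e-01],
       [-9.99560848e-01,  2.96046465e-02,  1.29434800e-03,
         4.41026869e-02],
       [-4.69143793e-03, -1.14969344e-01, -9.93357962e-01,
         1.47022227e+00],
       [ 0.00000000e+00,  0.00000000e+00,  0.00000000e+00,
         1.00000000e+00]])}
{'time_s': 0.1, 'joint_positions': array([ 1.09582854e+00,  2.17697042e-01,  1.61475267e+00,  3.10584126e-05,
        1.31133812e+00, -1.12209857e-01]), 'joint_velocities': array([-0.00056592, -0.0017717 , -0.00432416,  0.00065844, -0.00078291,
        0.00025981]), 'joint_efforts': array([-1.80944062e-04, -3.98072469e+01, -3.04973710e+01, -7.21637730e-05,
        4.18368771e-03,  6.90613945e-06]), 'eef_pos': array([0.22143171, 0.58369571, 0.23809846]), 'eef_rot': array([-3.31992826e-04,  1.80389914e-01,  9.83594568e-01, -1.04628005e-03]), 'ft_force': array([0.29835272, 0.63997368, 0.06400053]), 'wrist_torque': array([-0.00221719, -0.03172018,  0.02947721]), 'finger_gap': 1.0027802456354178}
```

View pics/scene0.png

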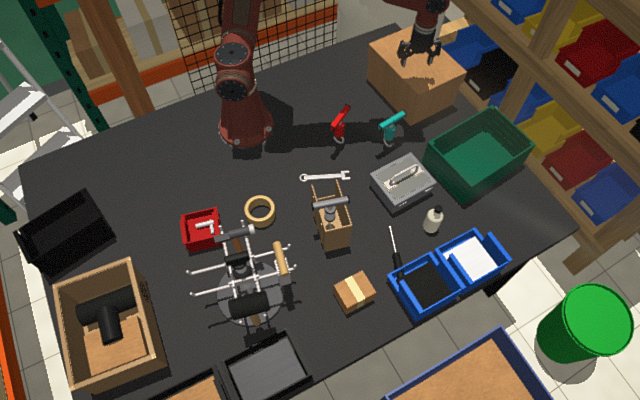

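View pics/top0.png

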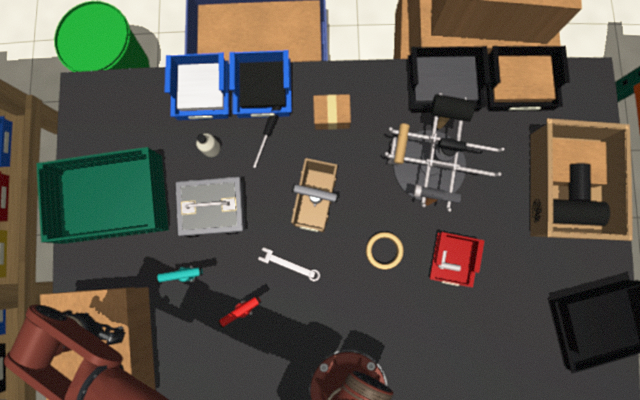

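```bash
cat > h.py <<'E'
import numpy as np, cv2
from bench import robot, hand, planner, grab_frame, get_calibration
def ray(n,u,v):
    c=get_calibration(n);K=np.array([[c['fx'],0,c['cx']],[0,c['fy'],c['cy']],[0,0,1]])
    p=cv2.undistortPoints(np.array([[[u,v]]],float),K,c['distortion'])[0,0]
    T=c['world_from_camera'];d=T[:3,:3]@np.array([p[0],p[1],1]);return T[:3,3],d
def onz(n,u,v,z):
    o,d=ray(n,u,v);return o+d*(z-o[2])/d[2]
def tri(a,b):
    o1,d1=ray('top',*a);o2,d2=ray('scene',*b)
    A=np.stack([d1,-d2],1);s=np.linalg.lstsq(A,o2-o1,rcond=None)[0]
    p,q=o1+s[0]*d1,o2+s[1]*d2;return (p+q)/2,np.linalg.norm(p-q)
def proj(n,P):
    c=get_calibration(n);K=np.array([[c['fx'],0,c['cx']],[0,c['fy'],c['cy']],[0,0,1]])
    W=np.linalg.inv(c['world_from_camera'])
    return cv2.projectPoints(np.atleast_2d(np.array(P,float)),cv2.Rodrigues(W[:3,:3])[0],W[:3,3],K,c['distortion'])[0][:,0]
def crop(n,x0,y0,x1,y1,f,name,im=None):
    if im is None: im=grab_frame(n)
    cv2.imwrite(f'pics/{name}.png',cv2.resize(im[y0:y1,x0:x1,::-1],None,fx=f,fy=f,interpolation=cv2.INTER_CUBIC)); return im
E
python3 - <<'E'
import cv2
from h import *
t=cv2.imread('pics/top0.png')[:,:,::-1];s=cv2.imread('pics/scene0.png')[:,:,::-1]
a=lambda im,x0,y0,x1,y1,f:cv2.resize(im[y0:y1,x0:x1,::-1],None,fx=f,fy=f,interpolation=cv2.INTER_CUBIC)
cv2.imwrite('pics/c1.png',a(t,165,145,355,245,4))
cv2.imwrite('pics/c2.png',a(t,370,80,520,220,4))
cv2.imwrite('pics/c3.png',a(s,290,130,450,260,4))
cv2.imwrite('pics/c4.png',a(s,175,205,310,350,4))
E
```

```text
(no output)
```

View pics/c1.png

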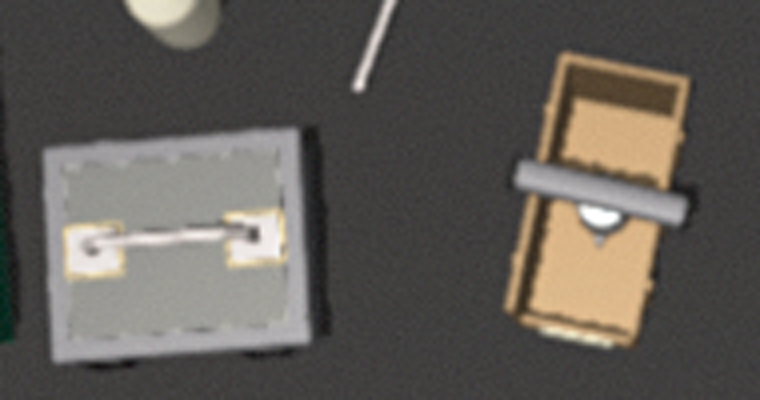

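View pics/c2.png

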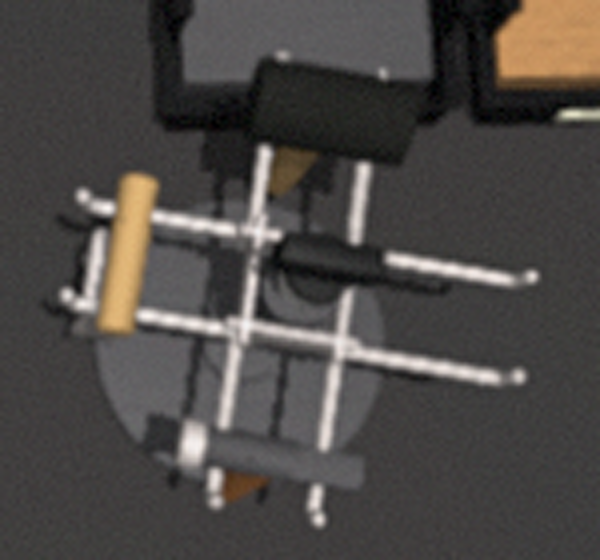

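View pics/c3.png

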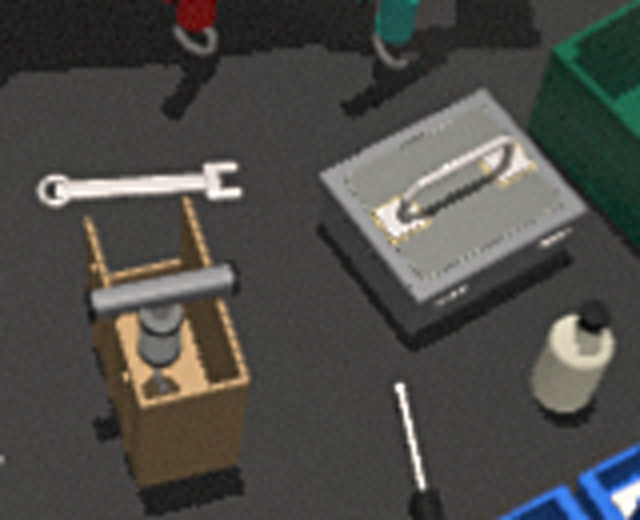

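View pics/c4.png

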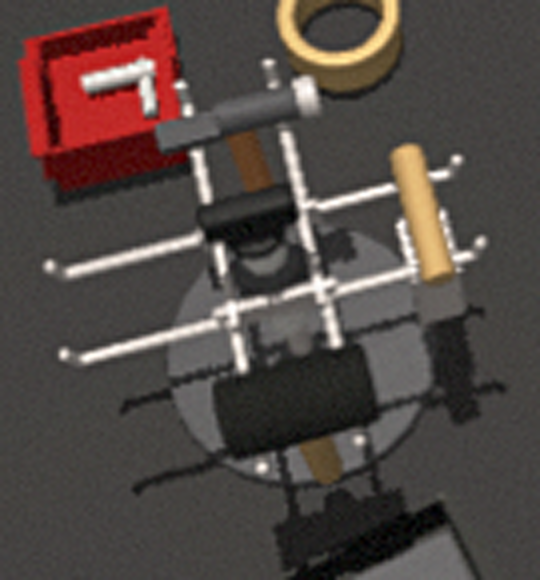

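The scale is in the tan bin at top (316,193), with its bar seen in scene at (331,202). It could be confused with the turquoise look-alike at top (180,273), the red one at top (240,310), and the grey hammer head on the carousel at top (437,196). The crop shows a flat grey bar across the bin walls with a tube below it, so I choose that one. The empty hook is the pair of prongs pointing right, with tips at top (502,149) and (499,174).

```bash
python3 - <<'E'
from h import *
np.set_printoptions(precision=4,suppress=True)
t=cv2.imread('pics/top0.png');s=cv2.imread('pics/scene0.png')
# carousel from tips
px=np.array([(502.5,149.5),(498.75,174.5),(424.25,205.5),(449.5,210),(390.75,129.5),(387,154.5),(440.75,93.75),(466.25,98)])
W=np.array([onz('top',*p,0.212)[:2] for p in px])
# model (angle from empty hook dir): empty hook local dir -x
def hk(k):
    a=k*np.pi/2; d=np.array([-np.cos(a),-np.sin(a)]);n=np.array([-d[1],d[0]]);return d*.143,n*.032
from scipy.optimize import least_squares
M=[]
for k,(sg) in [(0,1),(0,-1),(3,1),(3,-1),(2,1),(2,-1),(1,1),(1,-1)]:
    d,n=hk(k);M.append((d,n))
d,n=zip(*M)
# order-agnostic: pair midpoints
mid=(W[0::2]+W[1::2])/2; c=mid.mean(0)
print('centre',c,'mids',mid-c, np.linalg.norm(mid-c,axis=1), np.linalg.norm(W[0::2]-W[1::2],axis=1))
for i in range(4):
    v=mid[i]-c; print(np.degrees(np.arctan2(v[1],v[0])))
# bar mask
def bar(im,x0,y0,x1,y1,n,z):
    h=cv2.cvtColor(im,cv2.COLOR_BGR2HSV);m=((h[...,1]<45)&(h[...,2]>85)&(h[...,2]<190)).astype(np.uint8)
    mm=np.zeros_like(m);mm[y0:y1,x0:x1]=m[y0:y1,x0:x1]
    nn,l,st,ce=cv2.connectedComponentsWithStats(mm);k=1+st[1:,4].argmax()
    r=cv2.minAreaRect(np.argwhere(l==k)[:,::-1].astype(np.float32));print(n,r);
    print([onz(n,*p,z) for p in [r[0]]]); return cv2.boxPoints(r)
b=bar(t,285,175,345,205,'top',.17);print(b,[onz('top',*p,.17) for p in b])
b=bar(s,305,190,355,212,'scene',.17);print(b)
# case outline
h=cv2.cvtColor(t,cv2.COLOR_BGR2HSV);m=((h[...,1]<50)&(h[...,2]>100)).astype(np.uint8)
mm=np.zeros_like(m);mm[165:250,170:255]=m[165:250,170:255]
cs,_=cv2.findContours(mm,cv2.RETR_EXTERNAL,cv2.CHAIN_APPROX_NONE);c=max(cs,key=cv2.contourArea);r=cv2.minAreaRect(c);print('case',r)
B=np.array([onz('top',*p,.07) for p in cv2.boxPoints(r)]);print(B,B.mean(0),np.linalg.norm(B[0]-B[1]),np.linalg.norm(B[1]-B[2]))
# handle bar pts
for p in [(165+95/4,145+238/4),(165+250/4,145+232/4)]: print('hand',onz('top',*p,.1165))
E
python3 - <<'E'
import sys;sys.path.insert(0,'.')
from h import *
t=cv2.imread('pics/top0.png');s=cv2.imread('pics/scene0.png')
cv2.imwrite('pics/d1.png',cv2.resize(t[165:245,165:255],None,fx=7,fy=7,interpolation=cv2.INTER_CUBIC))
cv2.imwrite('pics/d2.png',cv2.resize(s[145:215,360:445],None,fx=8,fy=8,interpolation=cv2.INTER_CUBIC))
E
```

```text
centre [ 0.617  -0.2558] mids [[-0.0302 -0.1382]
 [-0.1398  0.0289]
 [ 0.0276  0.1395]
 [ 0.1424 -0.0301]] [0.1415 0.1428 0.1422 0.1456] [0.0646 0.0631 0.0643 0.0657]
-102.32102868346982
168.32204418244766
78.81678253253774
-11.945235117613855
top ((313.7353210449219, 196.058837890625), (43.656410217285156, 15.279744148254395), 14.03624439239502)
[array([0.5202, 0.0745, 0.17  ])]
[[290.7059 198.1765]
 [294.4118 183.353 ]
 [336.7647 193.9412]
 [333.0589 208.7647]] [array([0.5165, 0.1328, 0.17  ]), array([0.5541, 0.1226, 0.17  ]), array([0.5238, 0.0162, 0.17  ]), array([0.4865, 0.0267, 0.17  ])]
scene ((330.2884521484375, 201.4423370361328), (5.687368392944336, 35.69314193725586), 78.69007110595703)
[array([0.5318, 0.0698, 0.17  ])]
[[312.2308 202.1539]
 [347.2308 195.1539]
 [348.3461 200.7308]
 [313.3461 207.7308]]
case ((208.3335723876953, 205.7530975341797), (54.5911750793457, 65.33950805664062), 85.76361083984375)
[[0.5862 0.4621 0.07  ]
 [0.5938 0.2806 0.07  ]
 [0.4442 0.2712 0.07  ]
 [0.4358 0.4504 0.07  ]] [0.515  0.3661 0.07  ] 0.1816466247381569 0.1499315157223842
hand [0.5143 0.4074 0.1165]
hand [0.5152 0.3037 0.1165]
```

View pics/d1.png

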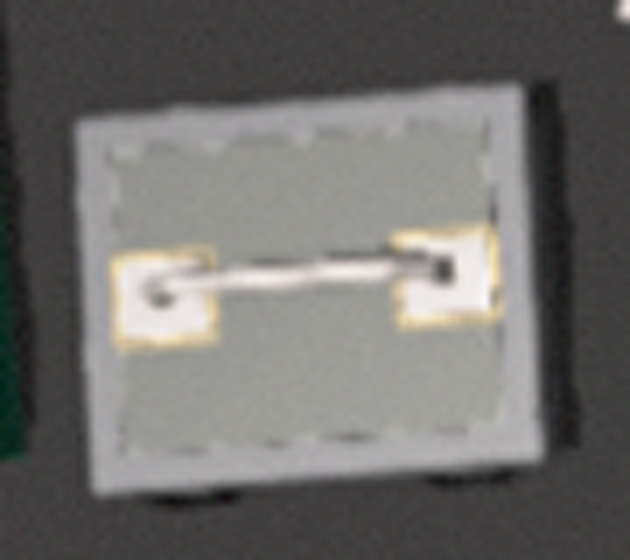

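View pics/d2.png

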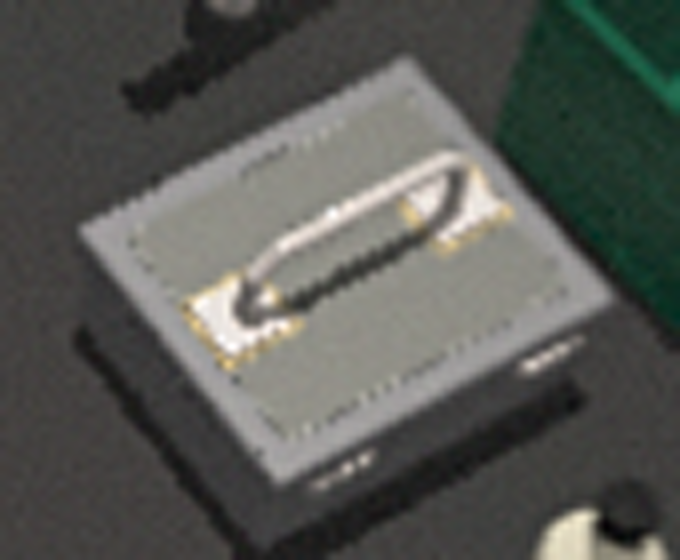

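Run:
```python
from h import *
np.set_printoptions(precision=4,suppress=True)
e=[onz('top',165+x/4,145+y/4,.17) for x,y in [(516.5,174),(686,211)]]
v=e[0]-e[1];print('bar',e,(e[0]+e[1])/2,np.linalg.norm(v),'yaw',np.arctan2(-v[0],v[1]))
print('tri',tri((294.1,188.5),(290+236/4,130+270/4)),tri((336.5,197.75),(290+93/4,130+298/4)))
# holder rim corners z=.15 (back) at top crop (562,52),(690,75)
for p in [(562,54),(688,78),(508,313),(632,340)]: print(onz('top',165+p[0]/4,145+p[1]/4,.15), onz('top',165+p[0]/4,145+p[1]/4,.055))
f=[onz('top',165+x/7,165+y/7,.072) for x,y in [(158,292),(443,268)]]
v=f[0]-f[1];print('feet',f,(f[0]+f[1])/2,np.linalg.norm(v),np.arctan2(-v[0],v[1]))
b=[onz('top',165+x/7,165+y/7,.1165) for x,y in [(190,279),(410,263)]];v=b[0]-b[1]
print('bar',b,(b[0]+b[1])/2,np.linalg.norm(v),np.arctan2(-v[0],v[1]))
print('tri',tri((165+185/7,165+280/7),(360+458/8,145+155/8)),tri((165+415/7,165+263/7),(360+275/8,145+245/8)))
print('pred', proj('scene',[(0.515,.355+.042,.112),(.515,.355-.042,.112)])-[360,145])
# wing
print('wing', [onz('top',370+x/4,80+y/4,.296) for x,y in [(333,262)]], tri((370+333/4,80+258/4),(175+247/4,205+208/4)))
# proj predicted wing
C=(0.617,-.2558)
print(proj('top',[(*C,.296)]),proj('scene',[(*C,.296)]))
print(planner.solve_ik([*C,.285],[0,1,0,0]))
```

```text
bar [array([0.5409, 0.1236, 0.17  ]), array([0.5142, 0.0171, 0.17  ])] [0.5276 0.0704 0.17  ] 0.10977047833017414 yaw -0.2463787288606727
tri (array([0.5429, 0.1265, 0.1643]), np.float64(0.0053777493436306415)) (array([0.5151, 0.0184, 0.1674]), np.float64(0.0028775340704331595))
[0.6212 0.0937 0.15  ] [0.6401 0.0972 0.055 ]
[0.603  0.0127 0.15  ] [0.6205 0.0104 0.055 ]
[0.4545 0.1323 0.15  ] [0.4613 0.1386 0.055 ]
[0.4349 0.0537 0.15  ] [0.4404 0.0544 0.055 ]
feet [array([0.5134, 0.4226, 0.072 ]), array([0.5195, 0.3101, 0.072 ])] [0.5164 0.3663 0.072 ] 0.11264635615650455 0.05436060807138477
bar [array([0.513 , 0.3982, 0.1165]), array([0.5166, 0.3142, 0.1165])] [0.5148 0.3562 0.1165] 0.08415536263500988 0.042864413123842704
tri (array([0.5156, 0.406 , 0.1173]), np.float64(0.01295948252388784)) (array([0.5182, 0.3156, 0.1176]), np.float64(0.007652159288851415))
pred [[52.7363 21.5206]
 [31.8081 31.3248]]
wing [array([ 0.6133, -0.2554,  0.296 ])] (array([ 0.6188, -0.2576,  0.2835]), np.float64(0.0022706361301004794))
[[453.3392 143.9186]] [[235.9204 254.2209]]
[-0.498   0.2756  1.4567 -0.      1.4093  1.0728]
```

```bash
cat >> h.py <<'E'
np.set_printoptions(precision=4,suppress=True)
def Q(phi):  # tool down, jaws open along world angle phi
    a=(phi+np.pi/2)/2; return [0,np.cos(a),np.sin(a),0]
def st(m=''):
    s=robot.sense();print(m,'t',round(s['time_s'],2),'p',np.array(s['eef_pos']),'F',np.array(s['ft_force']),'M',np.array(s['wrist_torque']),'gap',round(s['finger_gap'],3));return s
E
python3 - <<'E'
from h import *
for n,p,yaw in [('car',(.617,-.256,.278),-0.206),('carE',(.617,-.256,.278),-0.206-1.365),('scale',(.528,.0715,.149),-.24),('case',(.515,.365,.27),.05),('hang',(.507,-.256,.2),0)]:
    for k in (0,np.pi): print(n,k,planner.solve_ik(list(p),Q(yaw+k)))
E
```

```text
car 0 [-0.4983  0.2799  1.4643 -0.      1.3974 -0.2923]
car 3.141592653589793 None
carE 0 [-0.4983  0.2799  1.4643 -0.      1.3974  1.0727]
carE 3.141592653589793 [-0.4983  0.2799  1.4643 -0.      1.3974 -2.0689]
scale 0 [ 0.0028  0.1195  1.9061 -0.      1.116   0.2428]
scale 3.141592653589793 None
case 0 [ 0.5054  0.2072  1.5668 -0.      1.3676  0.4554]
case 3.141592653589793 None
hang 0 [-0.5911  0.1336  1.7861 -0.      1.2219 -0.5911]
hang 3.141592653589793 [-0.5911  0.1336  1.7861 -0.      1.2219  2.5504]
```

Run:
```python
from h import *
phi=-0.206
robot.move_linear([.222,.584,.38],velocity=.3)
robot.move_to([.617,-.256,.40],Q(phi)); st('hover')
robot.move_linear([.617,-.256,.279],velocity=.2); st('down')
im=crop('scene',160,190,330,350,4,'e1'); crop('top',370,80,520,220,4,'e2')
```

```text
hover t 3.96 p [ 0.6173 -0.2551  0.4   ] F [-0.8935  0.0127 -0.0663] M [ 0.0206 -0.0063 -0.0061] gap 1.002
down t 4.72 p [ 0.6177 -0.2562  0.2804] F [-0.083  -0.4099  0.6137] M [ 0.0064  0.0138 -0.0449] gap 1.0
```

View pics/e1.png

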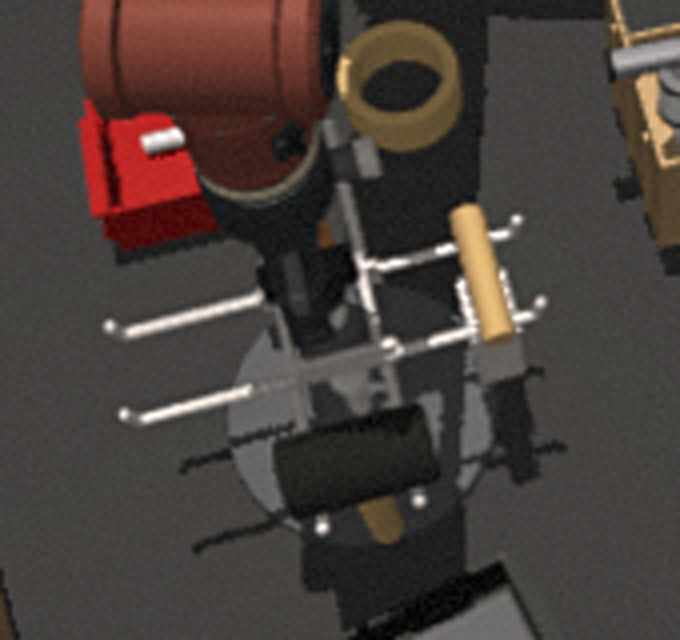

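View pics/e2.png

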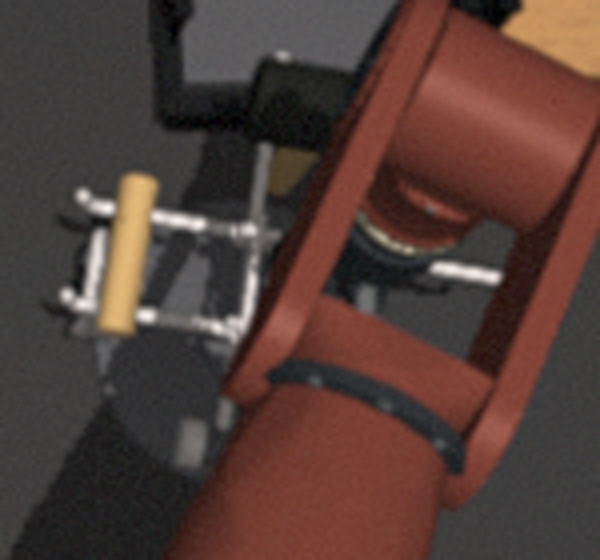

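The gripper straddles the wing (scene about (237,255)) and no force has built up. Next I close and turn.

Run:
```python
from h import *
hand.set_gripper(0.0); s=st('grip')
q=np.array(s['joint_positions'])
for k in range(1,4):
    qq=q.copy(); qq[5]+=1.365*k/3; robot.move_j(list(qq)); st('turn')
crop('scene',160,190,330,350,4,'f1')
hand.set_gripper(1.0); s=st('open')
robot.move_linear([s['eef_pos'][0],s['eef_pos'][1],.42],velocity=.3)
robot.move_to([.52,.07,.40],Q(-.24)); st()
crop('top',370,80,520,220,4,'f2'); crop('scene',150,190,350,330,4,'f3')
cv2.imwrite('pics/f_top.png',grab_frame('top')[:,:,::-1])
```

```text
grip t 5.43 p [ 0.6199 -0.2567  0.2798] F [ 9.0292 -2.2852 -1.8099] M [-0.1571 -0.8181 -0.0231] gap 0.223
turn t 5.94 p [ 0.6193 -0.2563  0.2798] F [-2.0442  1.1354  1.9112] M [ 0.2588  0.6893 -0.0533] gap 0.222
turn t 6.45 p [ 0.6187 -0.2557  0.2797] F [-4.1968  3.9018  3.1714] M [ 0.5017  0.9762 -0.0388] gap 0.223
turn t 6.96 p [ 0.6185 -0.2549  0.2797] F [-4.3081  5.6602  2.8451] M [ 0.5508  1.0287 -0.0237] gap 0.226
open t 7.67 p [ 0.62   -0.2568  0.2798] F [ 0.2561  0.3536 -0.5974] M [-0.0422  0.0303  0.0441] gap 1.001
 t 9.57 p [0.5202 0.0694 0.3994] F [-0.1458 -0.2933 -0.5288] M [-0.0786  0.021   0.0053] gap 1.002
```

View pics/f2.png

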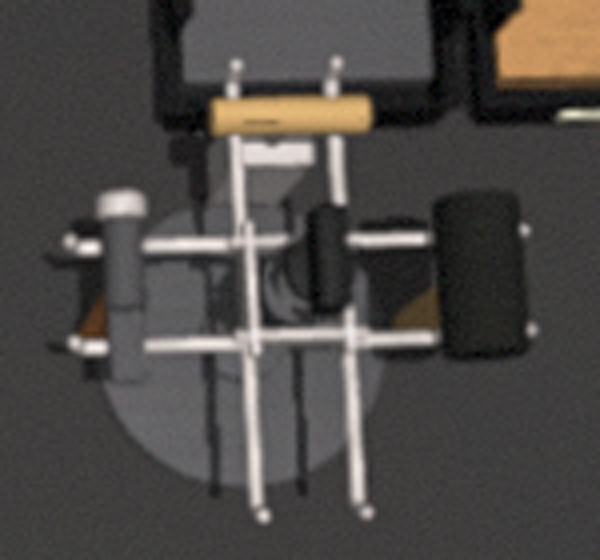

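View pics/f3.png

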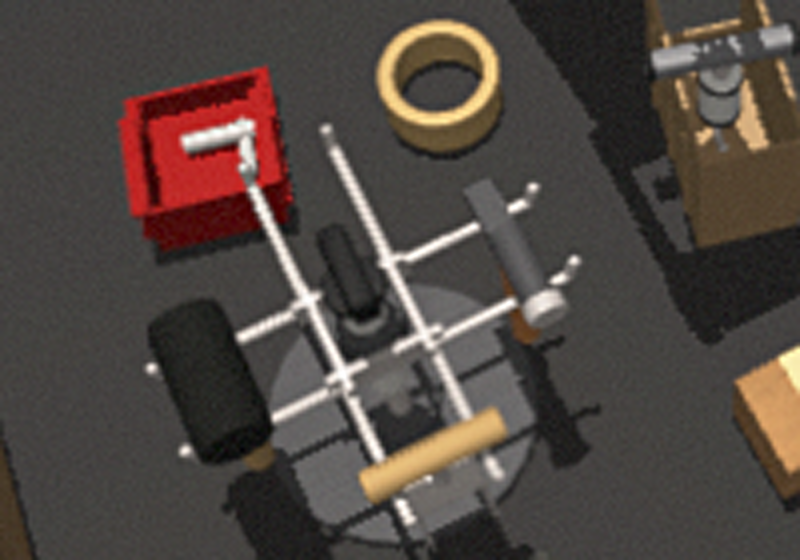

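Run:
```python
from h import *
px=np.array([(264,516),(367,512),(70,242),(75,344),(236,66),(337,62),(524,230),(532,330)])/4+[370,80]
W=np.array([onz('top',*p,0.212)[:2] for p in px]);mid=(W[0::2]+W[1::2])/2;c=mid.mean(0);print(c,mid-c)
for v in mid-c: print(np.degrees(np.arctan2(v[1],v[0])))
d=(mid[2]-mid[0]);print('hook angle',np.arctan2(d[1],d[0]),'freehook',c-[.11,0])
robot.move_to([.528,.0715,.26],Q(-.24));
robot.move_linear([.528,.0715,.149],velocity=.12); st('down')
crop('scene',290,150,380,260,6,'g1')
hand.set_gripper(0.0); st('grip')
crop('scene',290,150,380,260,6,'g2')
```

```text
[ 0.6169 -0.2563] [[-0.1424 -0.0002]
 [-0.0007  0.1431]
 [ 0.1428  0.0007]
 [ 0.0003 -0.1436]]
-179.9045371525454
90.26883029366353
0.26729255842060046
-89.8858551407454
hook angle 0.0031676721515691755 freehook [ 0.5069 -0.2563]
down t 11.42 p [0.5289 0.0715 0.1501] F [0.2292 0.2104 0.6014] M [ 0.0371 -0.0019  0.0119] gap 0.995
grip t 12.08 p [0.5286 0.0714 0.1495] F [ 1.6791 -0.1417  1.874 ] M [ 0.0078 -0.1615 -0.0433] gap 0.224
```

View pics/g2.png

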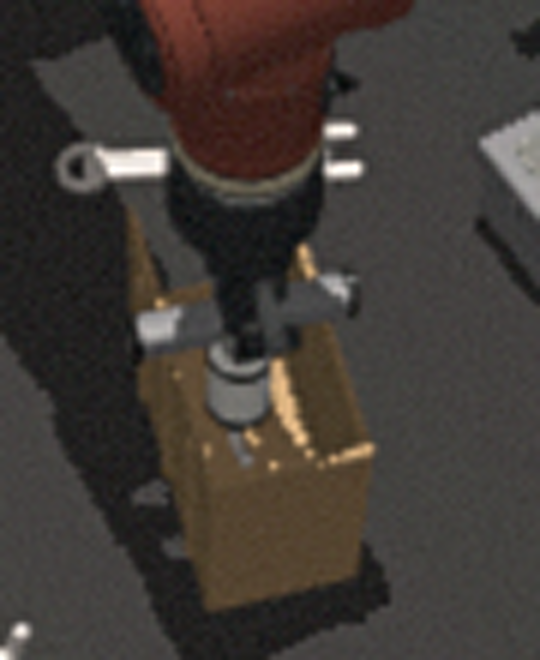

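The head now reads about 0.2° off zero, with the hook facing −x. The scale is pinched mid-bar with a gap of 0.224, matching 20 mm. I lift it and go to the case.

Run:
```python
from h import *
robot.move_linear([.5286,.0714,.35],velocity=.2); 
yaw=.05; b=np.array([.516,.364]); d=np.array([np.cos(yaw),np.sin(yaw)])
p=b-.065*d
robot.move_to([p[0],p[1],.35],Q(yaw)); robot.dwell(.3);st('pre')
robot.move_linear([p[0],p[1],.2105],velocity=.15); robot.dwell(.3); st('low')
crop('scene',340,110,450,220,6,'i1'); crop('top',160,130,270,260,5,'i2')
```

```text
pre t 14.74 p [0.4517 0.3599 0.3501] F [ 0.0876  0.7706 -2.4981] M [0.0084 0.0353 0.0093] gap 0.223
low t 16.12 p [0.4514 0.361  0.2113] F [ 0.6173  0.4474 -3.0406] M [ 0.0377  0.0028 -0.0274] gap 0.225
```

View pics/i1.png

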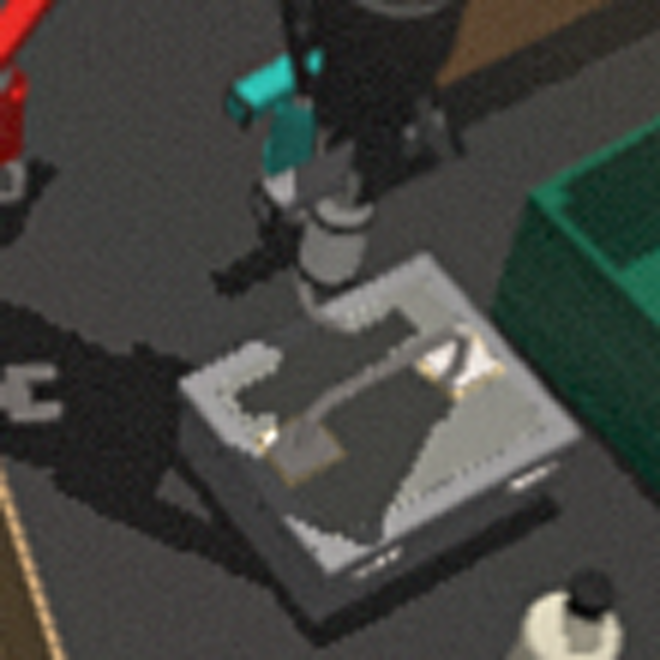

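View pics/i2.png

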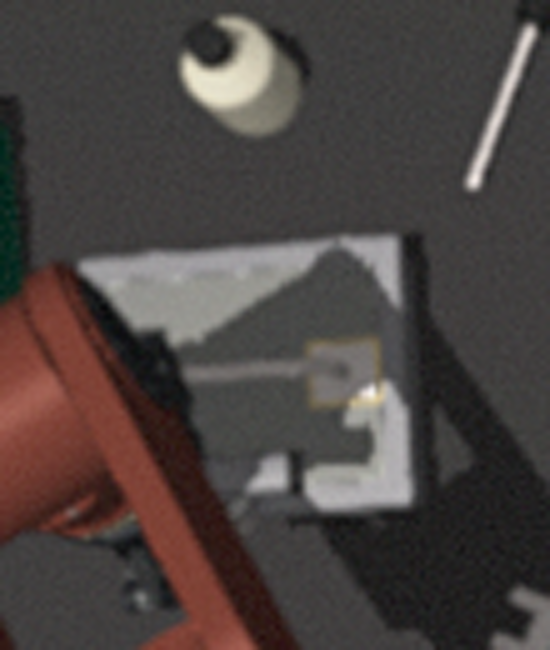

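Run:
```python
from h import *
o=np.array([.4514,.361,.2218]);y=.05;d=np.array([np.cos(y),np.sin(y),0])
P=[o+[0,0,-.092],o+[0,0,-.139],o+.019*d+[0,0,-.121],[.514,.406,.112],[.518,.322,.112]]
print((proj('scene',P)-[340,110])*6); print((proj('top',P)-[160,130])*5)
```

```text
[[325.6376 263.0319]
 [314.0052 311.0613]
 [337.9261 316.5525]
 [448.6242 331.6328]
 [327.4484 395.5764]]
[[224.7484 487.1487]
 [245.147  492.5871]
 [235.5448 455.0192]
 [148.5268 373.8042]
 [304.8779 361.6824]]
```

Run:
```python
from h import *
yaw=.05; b=np.array([.516,.364]); d=np.array([np.cos(yaw),np.sin(yaw)])
for k in (-.03,-.015,-.001):
    p=b+k*d; robot.move_linear([p[0],p[1],.2105],velocity=.08); s=st(k)
    if np.hypot(*s['ft_force'][:2])>6: break
robot.dwell(.3); st()
crop('scene',340,110,450,220,6,'j1')
```

```text
-0.03 t 16.82 p [0.4863 0.3623 0.2102] F [-0.2223 -0.0239 -3.6568] M [ 0.0069 -0.0155  0.0558] gap 0.226
-0.015 t 17.16 p [0.5014 0.3633 0.2106] F [-0.2998 -0.3452 -1.8432] M [-0.0113 -0.013   0.0294] gap 0.222
-0.001 t 17.48 p [0.5153 0.3639 0.2105] F [-0.5711  0.5245 -2.0029] M [-0.0154  0.0225  0.0355] gap 0.222
 t 17.78 p [0.5147 0.364  0.2105] F [-0.1274  0.4573 -2.4424] M [0.0136 0.0246 0.0253] gap 0.223
```

View pics/j1.png

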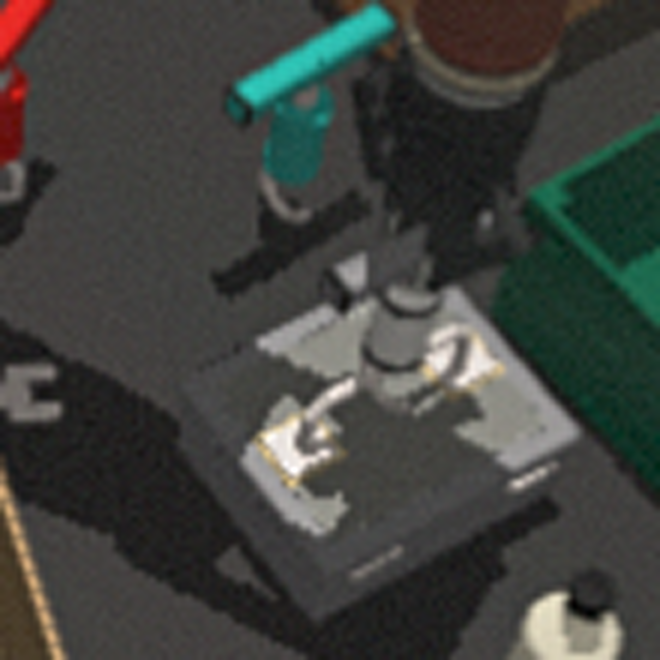

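```bash
cat >> h.py <<'E'
def meanF(n=10,dt=.02):
    f=[]
    for _ in range(n): robot.dwell(dt); f.append(robot.sense()['ft_force'])
    return np.mean(f,0)
E
python3 - <<'E'
from h import *
import json
f0=meanF(); print('base',f0); json.dump(list(f0),open('f0.json','w'))
p=np.array(robot.sense()['eef_pos']);x,y=.515,.364
for z in (.222,.230,.236,.242):
    robot.move_linear([x,y,z],velocity=.04); f=meanF(5)-f0; s=robot.sense(); print(z,s['eef_pos'],f,round(s['time_s'],2))
    if f[2]<-7: break
crop('scene',340,110,450,220,6,'k1')
E
```

```text
base [-0.0587  0.0586 -2.4775]
0.222 [0.515  0.364  0.2221] [-0.1922 -0.0961 -0.3462] 18.52
0.23 [0.515  0.364  0.2302] [-0.1647 -0.2834 -0.3245] 18.96
0.236 [0.5147 0.3638 0.2355] [ 0.097  -0.4841 -1.5509] 19.34
0.242 [0.5146 0.3638 0.2413] [-0.2883 -0.3536 -4.1038] 19.73
```

View pics/k1.png

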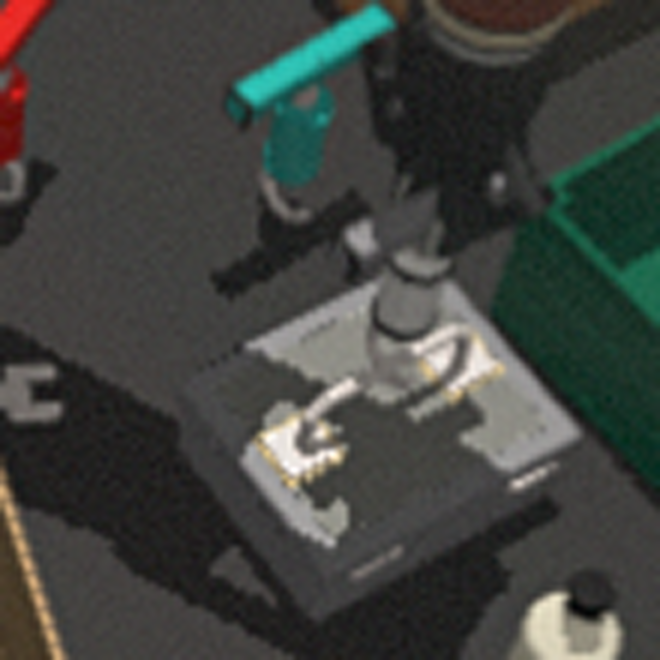

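Run:
```python
from h import *
import json
f0=np.array(json.load(open('f0.json')));x,y=.515,.364
robot.move_linear([x,y,.258],velocity=.03); f=meanF(8)-f0;s=robot.sense();print(s['eef_pos'],f)
z=s['eef_pos'][2]+(15.2+f[2])/500
if .258<=z<.268:
    robot.move_linear([x,y,z],velocity=.02)
    f=meanF(10)-f0;s=robot.sense();print(z,s['eef_pos'],f,s['time_s'])
    dz=(15.1+f[2])/500
    if abs(dz)>.0008 and abs(dz)<.004: z+=dz; robot.move_linear([x,y,z],velocity=.01); print('corr',dz)
    crop('scene',340,110,450,220,6,'l1'); crop('top',160,130,270,260,5,'l2')
    for i in range(6):
        f=meanF(10,.045)-f0;s=robot.sense();print(s['eef_pos'],f,round(s['time_s'],2))
```

```text
[0.5145 0.3638 0.2571] [  0.0605  -0.1993 -12.1605]
0.2631796778040616 [0.5146 0.3638 0.2627] [ -0.099    0.0603 -14.5289] 21.1667
corr 0.0011421970544845089
[0.5148 0.3639 0.2642] [ -0.9531  -0.3632 -15.3686] 21.95
[0.5149 0.364  0.2643] [ -1.2116  -0.5289 -15.5973] 22.37
[0.5149 0.364  0.2643] [ -1.4586  -0.5493 -15.6318] 22.78
[0.515  0.364  0.2643] [ -1.6803  -0.4828 -15.7126] 23.2
[0.515  0.364  0.2643] [ -1.6313  -0.4567 -15.3162] 23.62
[0.515  0.364  0.2643] [ -1.4619  -0.3958 -15.3023] 24.03
```

View pics/l1.png

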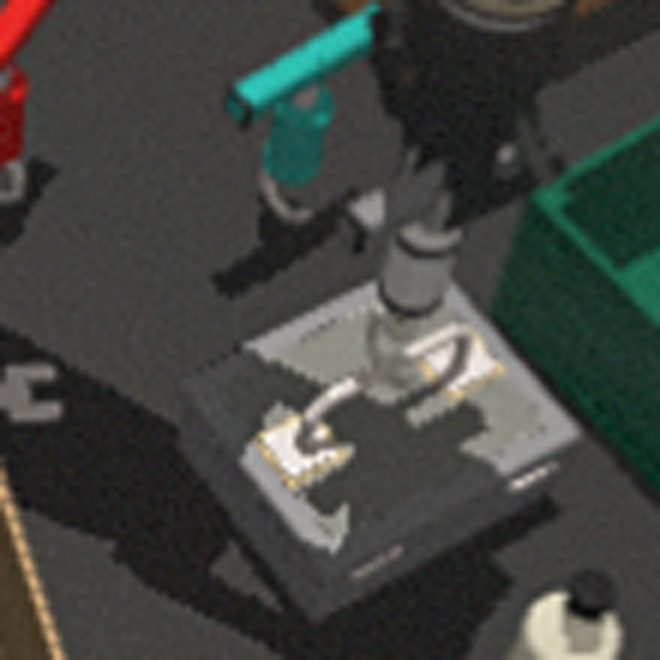

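The pull held at 15.3–15.7 N for about 2.4 s, and the case did not move. I lower, unhook and retreat.

Run:
```python
from h import *
yaw=.05; b=np.array([.516,.364]); d=np.array([np.cos(yaw),np.sin(yaw)])
robot.move_linear([.515,.364,.24],velocity=.04)
robot.move_linear([.515,.364,.2105],velocity=.06); print(meanF(5))
for k in (-.02,-.065):
    p=b+k*d; robot.move_linear([p[0],p[1],.2105],velocity=.1); s=st(k)
    if np.hypot(*s['ft_force'][:2])>6: print('STOP');raise SystemExit
robot.move_linear([p[0],p[1],.38],velocity=.25)
robot.move_to([.507,-.2563,.38],Q(0)); robot.dwell(.3); st('pre')
crop('scene',150,130,330,310,4,'m1'); crop('top',340,80,520,240,4,'m2'); crop('top',160,130,270,260,5,'m3')
```

```text
[-0.0442  0.0871 -2.2932]
-0.02 t 25.86 p [0.4959 0.3632 0.2108] F [ 0.0263 -0.6104 -1.8775] M [-0.0059 -0.022   0.0081] gap 0.221
-0.065 t 26.46 p [0.4515 0.3609 0.2109] F [-0.0531  0.2067 -3.03  ] M [ 0.0051 -0.0468 -0.0244] gap 0.221
pre t 29.8 p [ 0.5072 -0.2558  0.38  ] F [-0.9551  0.0526 -2.2182] M [-0.0357 -0.0294 -0.0364] gap 0.225
```

View pics/m1.png

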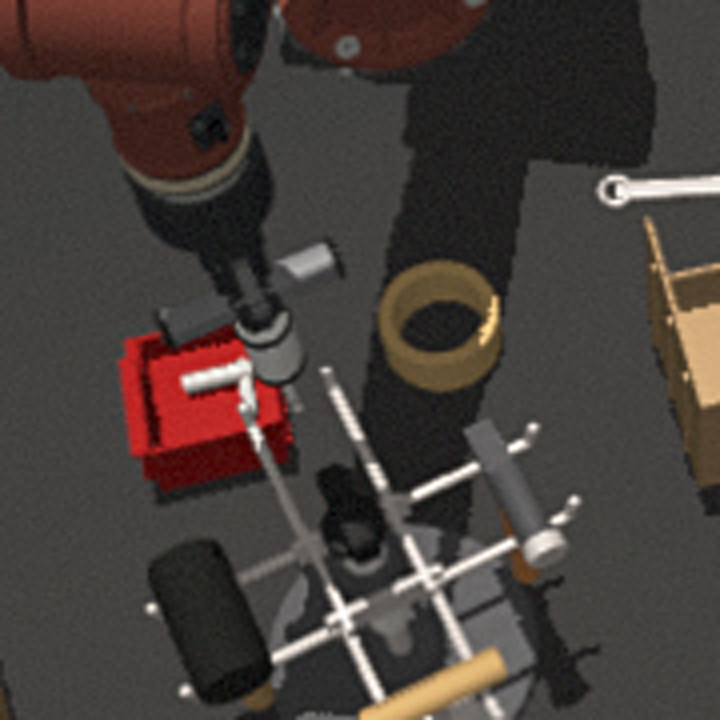

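View pics/m3.png

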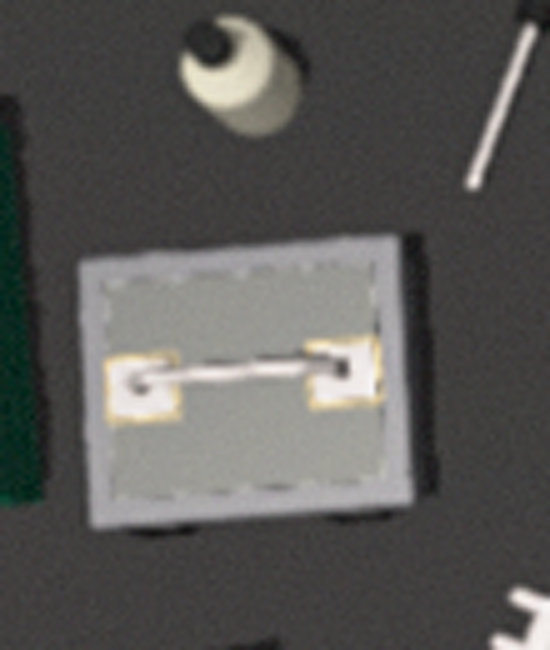

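Run:
```python
from h import *
for z in (.30,.25,.215):
    robot.move_linear([.507,-.2563,z],velocity=.12); f=meanF(3); print(z,f,robot.sense()['eef_pos'])
    if abs(f[2]+2.4)>3 or np.hypot(f[0],f[1])>4: print('STOP');break
crop('scene',150,130,330,310,4,'n1'); crop('top',340,80,520,240,4,'n2')
```

```text
0.3 [-0.5674 -0.1196 -2.3345] [ 0.5077 -0.2568  0.3014]
0.25 [ 0.3214 -0.2315 -2.2611] [ 0.5077 -0.2567  0.2512]
0.215 [ 0.2477  0.0201 -2.1909] [ 0.5074 -0.2566  0.2157]
```

View pics/n1.png

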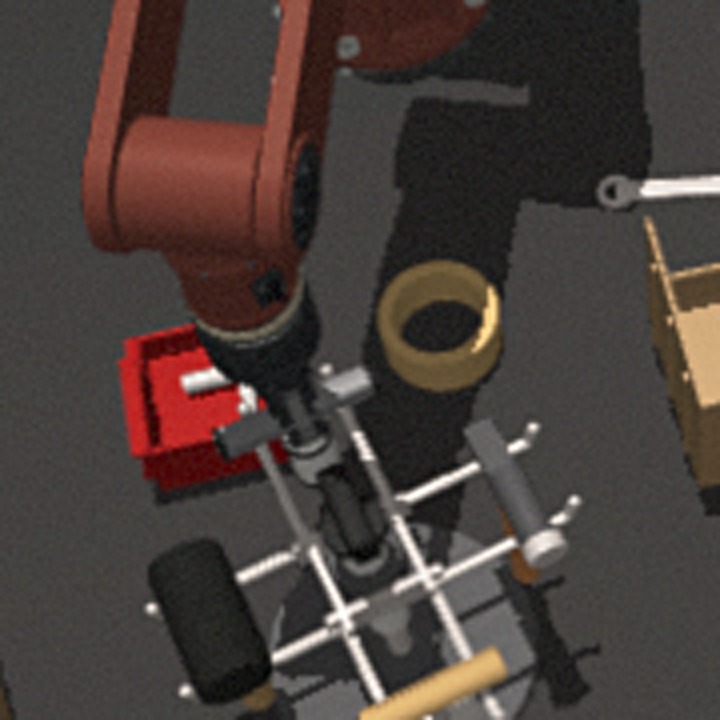

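View pics/n2.png

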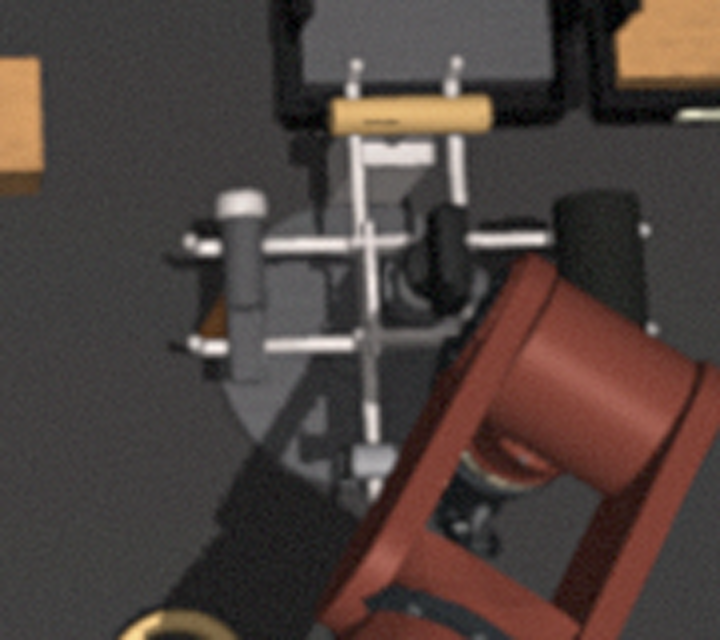

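Run:
```python
from h import *
P=[[.5074,-.1966,.226],[.5074,-.3166,.226],[.5069,-.2243,.19],[.5069,-.2883,.19],[.507,-.1966,.236]]
print((proj('top',P)-[340,80])*4);print((proj('scene',P)-[150,130])*4)
```

```text
[[340.188  460.693 ]
 [535.136  454.952 ]
 [373.5309 467.3346]
 [474.7486 464.3345]
 [343.3103 459.294 ]]
[[375.6379 373.5443]
 [217.0787 445.8624]
 [347.1731 411.9417]
 [264.7308 449.7972]
 [373.3967 366.5728]]
```

Run:
```python
from h import *
for z in (.200,.1965,.194,.1925):
    robot.move_linear([.507,-.2563,z],velocity=.05); f=meanF(5); print(z,f,robot.sense()['eef_pos'])
    if f[2]>1 or np.hypot(f[0],f[1])>4: break
hand.set_gripper(0.55); st('rel'); robot.dwell(.3)
crop('scene',150,130,330,310,4,'o1')
```

```text
0.2 [-0.1091 -0.137  -2.4259] [ 0.507  -0.2563  0.1999]
0.1965 [-0.0127 -0.0027 -2.6148] [ 0.507  -0.2563  0.1965]
0.194 [ 0.2368 -0.2152 -2.5259] [ 0.507  -0.2563  0.1939]
0.1925 [-1.3456  0.585   2.2512] [ 0.5073 -0.2566  0.1934]
rel t 33.94 p [ 0.507  -0.2563  0.1924] F [-0.5037  0.1181  0.2014] M [-0.0127  0.0284  0.0478] gap 0.548
```

View pics/o1.png

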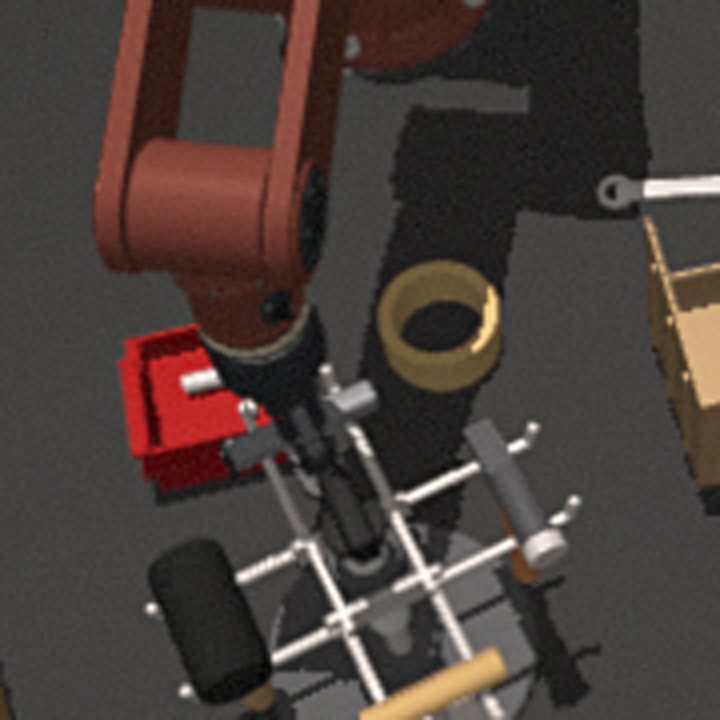

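Contact came at z ≈ 0.194, as expected for the bar landing on the prongs. The bar lies across both of them and stays put on release. I withdraw and check.

Run:
```python
from h import *
robot.move_linear([.507,-.2563,.25],velocity=.08); st()
robot.move_linear([.507,-.2563,.42],velocity=.25)
robot.move_to([.40,.05,.42],Q(0)); robot.dwell(.5); st()
crop('scene',150,180,330,330,4,'p1'); im=crop('top',340,80,520,240,4,'p2')
cv2.imwrite('pics/p_top.png',im[:,:,::-1])
px=(np.array([(350,0)]))
```

```text
t 35.16 p [ 0.5067 -0.2561  0.2496] F [ 0.0262  0.5314 -0.1687] M [-0.0403  0.0087  0.0326] gap 0.551
 t 37.73 p [0.4001 0.0498 0.42  ] F [-0.4304 -0.5189  0.7074] M [0.0459 0.0377 0.0267] gap 0.551
```

View pics/p1.png

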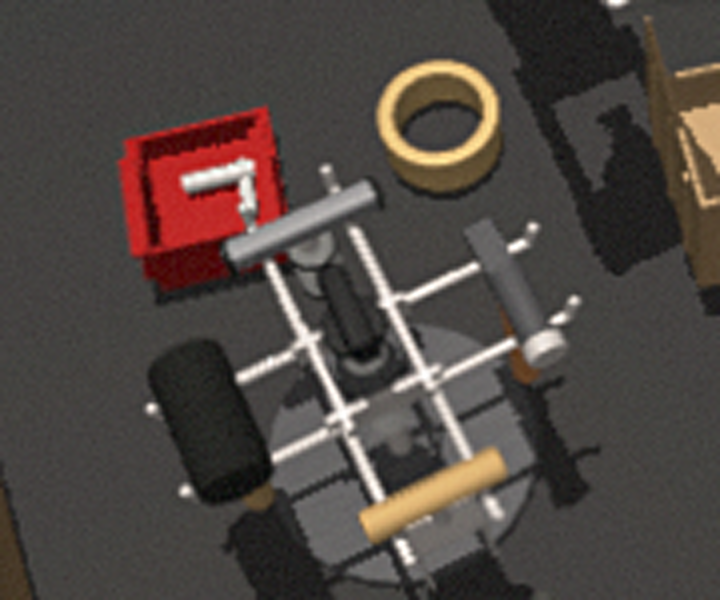

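View pics/p2.png

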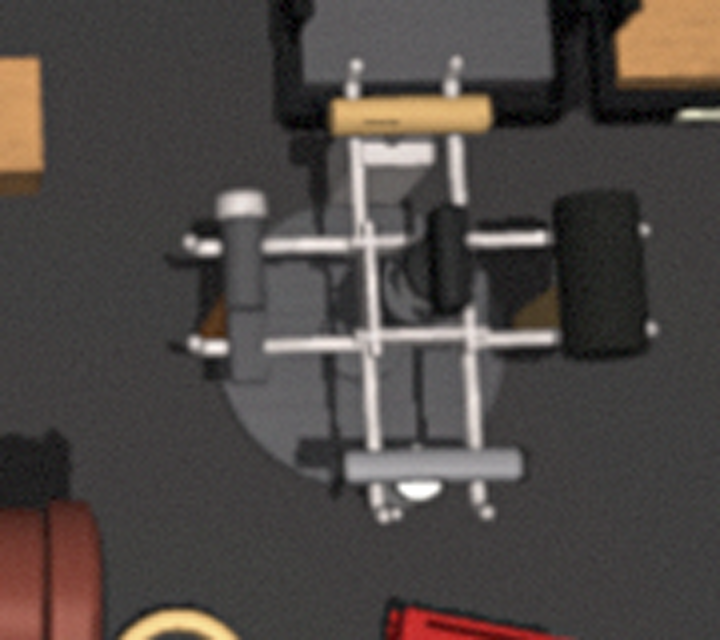

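View pics/p_top.png

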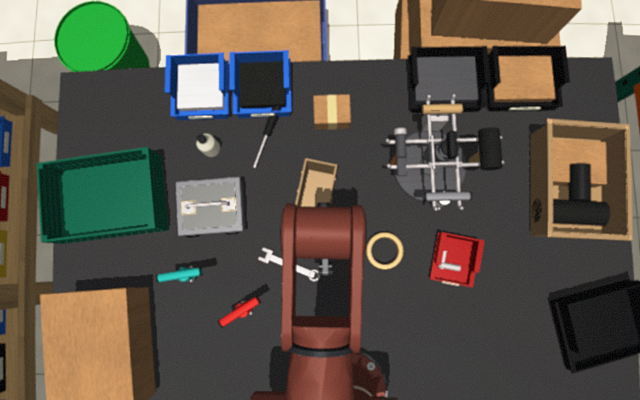

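The grey bar lies across both prongs (top px (427–470,196)), inside the upturned tips, with the tube between them. The head faces the robot, and the case and bystanders are where they were. I hand in.

```bash
python3 -c "
from h import *
robot.close_job()"
```

```text
the job is handed in; nothing more can be done
```

The bow held: I pulled it straight up at about 15 N and hung the scale on the carousel's empty double hook. The job was handed in at about 38 s of the 69 s allowed.

- **Carousel:** I turned the head first, by its top grip. The tips then measured about 0.2° from straight towards the robot.
- **Pull:** I hooked the scale under the bow and held it for about 2.4 s. The wrist readings, averaged over about 0.4 s, were 15.3–15.7 N, and the highest was 15.7 N. About 1.5 N of sideways force crept in during the hold. I did not read the rings on the rod. The lift from first contact, about 31 mm, agrees with the force.
- **Hanging:** The wrist force showed the bar landing at the expected height. The last pictures show it level across both prongs, inside the upturned tips, with the tube between them.
- **Everything else:** By eye in the last top view, the case and the bystanders stood where they were. The case corner was at the same pixel after the pull as before.

One check disagreed slightly. In the top view before lowering, one end of the bar looked about 6 mm inward of where I expected it. The other camera agreed within a few millimetres, so I went on.

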